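# Gauge the sleeve through the guide bush

## Task

Pull the red-handled plug out of the brass guide bush and stand it upright in the green holder cup, and let go of it there. Then take the blue-handled probe out of its black holder tube and lower its steel rod through the open guide bush, without letting the probe touch the guide stand or the sleeve, until the yellow band on the rod is level with the top of the bush. Finish while still holding the probe there in the gripper, upright, still and in the middle of the bush; leave the other things on the bench where they are.

Things in the scene. Friction and masses are not known exactly. Their poses are not given: they have to be found in the camera images.
- guide: guide stand, fixed: grey base 110 x 124 x 10 mm, posts at y +-49 mm, aluminium bridge 60 x 120 mm at 74 to 88 mm above the bench (bolt heads to 93) with a brass guide bush in its middle (outside 40, hole 28 mm wide, 72 to 90 mm above the bench). Below it an open steel sleeve, bore 36 mm, 10 to 58 mm above the bench. Origin: under the bore axis, on the bench; z up, y along the bridge. Yaw varies
- guide_mouth (a point): centre of the guide bush's hole at its top rim, 90 mm above the bench; z up along the bore. Mind the wall shelf with trays that overhangs the back of the bench from about x = 0.6 m, 0.5 m above it: swinging the arm wide hits it
- plug: loose plug, 121 mm tall, about 80 g, at first in the guide bush with its flange on the rim: grey shaft 18 mm thick, 65 mm long; red flange 40 mm wide, 65 to 71 mm from the shaft's end; red round handle 20 mm thick, 71 to 121 mm. Origin: centre of the shaft's lower end; z along the axis towards the handle
- cup: empty green holder cup on a dark round foot 60 mm wide, fixed: 58 mm tall, inner floor 10 mm above the bench, outside 44, inside 34 mm wide. The plug's shaft stands on its floor, the flange above the rim. Origin: centre of the underside, z up. Cup and holder tube may swap sides of the guide stand
- holder: black holder tube on a dark round foot of diameter 68 mm, fixed to the bench: 110 mm tall, outer diameter 28, inner diameter 18 mm. Origin: centre of the underside, z up.
- probe: loose probe, 155 mm tall, about 120 g, at first upright in the holder tube, hung by its collar, tip 15 mm above the bench: steel rod 10 mm thick, 95 mm long; aluminium collar 36 mm wide, 95 to 101 mm from the tip; blue round handle 22 mm thick, 101 to 155 mm. Origin: centre of the lower tip; z along the axis towards the handle
- probe_band (a point): point on the probe's axis at the middle of the yellow band (8 mm wide), 60 mm above the tip; z along the axis towards the handle
- bearing: bystander: ball bearing lying flat, diameter 52, 15 mm high; origin under its centre
- gear: bystander: small steel gear, diameter 56, 28 mm high; origin under its centre
- small_spanner: bystander: open-ended spanner 126 x 27 x 6 mm lying flat; origin under its centre
- u_joint: bystander: steel universal joint, 165 x 70 x 52 mm, lying; origin under its centre
- green_driver: bystander: screwdriver with green handle, 190 x 25 x 25 mm, lying; origin under its centre
Not all that is in view belongs to the job. There is more than one size of the probe; the job needs the smaller.

How it is judged (in metres and radians):
On the way, in this order (a step that is already met when the one before it is completed fails the run):
1. the plug stands upright in the cup, let go (horizontal distance between plug and cup below 0.018 m and z of plug in the frame of cup below 0.022 m and angle between plug's own z axis and vertical below 0.45 rad and contact force between plug and the fingers below 0.1 N and linear speed of plug below 0.03 m/s), for 0.3 s.
2. the probe, held in the gripper, has its tip at least 20 mm down in the guide bush (z of probe in the frame of guide_mouth below -0.02 m and horizontal distance between probe and guide_mouth below 0.012 m and contact force between probe and the fingers above 0.5 N), for 0.1 s.
At the end, for the whole second after the job is handed in: Plug let go, at rest in the cup, lower end within 12 mm of its floor, under 26 deg of tilt. Gripper holds the probe still, under 5.7 deg of tilt, band within 8 mm of rim height and 6 mm of the bore axis, tip within 8 mm of the axis, clear of the stand. Bystanders moved under 15 mm (all of step 1 and z of probe_band in the frame of guide_mouth between -0.008 and 0.008 m and horizontal distance between probe_band and guide_mouth below 0.006 m and horizontal distance between probe and guide_mouth below 0.008 m and angle between probe's own z axis and vertical below 0.1 rad and linear speed of probe below 0.02 m/s and contact force between probe and the fingers above 0.5 N and contact force between probe and guide below 0.1 N and distance of each of bearing, gear, small_spanner, u_joint, green_driver from where it was at the start of the episode below 0.015 m); the arm keeps its last pose, push and grip.
It fails at once if the probe touches the guide stand, its bush or the sleeve (contact force between probe and guide above 0.3 N).
It fails at once if a bystander is pushed more than 15 mm (distance of any of bearing, gear, small_spanner, u_joint, green_driver from where it was at the start of the episode above 0.015 m).
It also fails if it takes over 67 s, if anything falls off the work surface, if the arm or the gripper's body presses on something with over 40 N, if the wrist force passes 120 N, or if a joint passes its speed limit or range.

## Robot

A 6-joint arm with a two-finger parallel gripper is mounted at the origin on a cart in front of the work surface, level with it; the furniture and walls round the work are solid. World frame = base frame: x ahead of the robot, y to its left, z up, the work surface at z = 0. Lengths are in mm, angles in degrees, forces in N, time in s.
With the tool pointing down it reaches from about 350 to 950 mm from the base axis. Payload 17.4 kg.
Tool frame: the origin (TCP) lies midway between the tips of the shut fingers; the grasp point (between the pads) lies 19 mm behind it; z points along the fingers, y is the direction in which the jaws open and shut (so a half turn about z gives the same grasp; the last joint's range is limited). The gripper opens to 93 mm and grips with 3 to 60 N. Pads are 15 mm wide; open, the fingers measure 128 mm over their backs; the gripper's body (75 mm by 188 mm) begins 65 mm behind the grasp point.
Start: joints at [66.589, 6.646, 82.598, -0, 90.757, -2.166], TCP at [244.602, 629.128, 218.646] pointing down, gripper open.
Joint ranges: [-162.19, 162.19], [-47.58, 125.68], [4.15, 143.07], [-65.23, 245.23], [0.69, 171.88], [-170.13, 170.13]. Speed limits (degrees/s): [108.29, 108.29, 127.2, 180, 180, 180].

## Interface

Orientations are given as [roll, pitch, yaw] about the fixed x, y, z axes, in that order (R = Rz(yaw) Ry(pitch) Rx(roll)).
In Python, from workcell import * gives the robot as it stands.
- The arm moves only by the tool carry_out, never from a script. Its argument "plan" is one flat list of numbers, 5 for each row, row after row: the shift along the world's x, y, z in m, then the turn about the world's z in rad, then the opening in per cent of the stroke, from 0 (shut) to 100 (fully open). A call has 1 to 5 rows; each row shifts and turns the pose as measured when the row begins; what a row does not reach is not made up. A row lasts 1/10 s, in which the tool goes at most 50 mm and 8.59 degrees, less where a joint would pass 70% of its speed; a pose out of reach is approached as far as the arm can. A call with a gripper value outside its range is refused whole. The fingers move at their own pace and stop on an object; "squeeze" is the grip in N (left out, the last holds). Time passes only in rows, so rows that do not move let the fingers close. It gives the time, the measured TCP pose, the force and the opening at its end, in the units of the state.
- observe(): the state, without advancing time (a new reading comes with each control period).
- grab_frame(name): name is "scene" or "top" or "wrist"; returns the picture (420x560x3 uint8, blue, green, red); there is no depth.
- calibration(name): a dict with "camera_matrix" (3x3 intrinsics, pixels), "cam_to_world" (4x4, takes a point from camera to world coordinates); the wrist camera has in their place "mount" (4x4, takes a point from camera to tool coordinates, whose origin is the TCP and whose axes are the flange's). Camera axes: x right, y down, z forward; pixel columns grow to the right and rows downward; lengths in mm; the calibration is good to about 2 mm. The wrist camera is an equidistant fisheye: a pixel r from the principal point sees the ray r / f radians off the axis. A picture is of the moment at which its call begins: read the wrist's pose just before it. calibration takes no time and is no camera call.
- hand_in(): hands the job in, once; it reports no verdict.
The state is a dict: "clock": time; "joint_positions": joint angles; "qvel": joint speeds; "effort": joint torques, N m; "position": TCP position; "eef_rot": TCP orientation; "force": force on the tool from outside, world axes, zero at the start; "moment": the same for the moment, N m; "opening": finger opening in mm.
Only numpy, scipy, OpenCV 4.12 (cv2) and the standard library are available. Lean on these libraries where they do the work, as an engineer would, in place of code of your own. Each camera call takes 0.05 s, during which the arm holds its last target. There are 200 camera calls.

## Working session

There is one attempt and no reset: what is moved stays moved. The work goes in short steps, Python scripts to look and compute and a tool call to move; the robot and the scene stay as the last step left them, time stands still between calls to the robot, and variables do not carry over. Pictures are saved under pics/ and viewed, about 8 in all and at most 12, crops included, and the job is handed in when it is done.

Besides the shell and the picture viewer there is one more tool, called by a JSON object that holds its "op" and its "data". carry_out: Moves the arm, as the interface text tells. Its arguments: {"type":"object","properties":{"plan":{"type":"array","items":{"type":"number"}},"squeeze":{"type":"number"}},"required":["plan"]}

```bash
mkdir -p pics; python3 - <<'E'
from workcell import *
import cv2,numpy as np
s=observe();print(s)
for n in("scene","top","wrist"):
    cv2.imwrite(f"pics/a_{n}.png",grab_frame(n)); print(n,calibration(n))
a=cv2.imread("pics/a_scene.png");b=cv2.imread("pics/a_top.png")
E
```

```text
{'clock': 0.0, 'joint_positions': array([ 6.65896426e+01,  6.67535641e+00,  8.26350327e+01,  1.68154157e-04,
        9.07563649e+01, -2.16581554e+00]), 'qvel': array([ 0.03950031,  0.01751747,  0.08047781,  0.02627777, -0.00630639,
        0.08176734]), 'effort': array([ 2.56475258e-03, -7.21263385e+01, -6.22624183e+01,  7.82865006e-02,
        2.37238716e-02, -8.68313873e-05]), 'position': array([244.51477518, 628.94342683, 217.89841374]), 'eef_rot': array([-1.79933300e+02, -2.69076227e-03,  1.58755459e+02]), 'force': array([-0.1218426 ,  0.3772242 ,  0.12838222]), 'moment': array([-0.00055598, -0.00799832, -0.04377683]), 'opening': 92.85362237674703}
scene {'camera_matrix': array([[406.88202524,   0.        , 275.18272153],
       [  0.        , 406.88202524, 205.91691054],
       [  0.        ,   0.        ,   1.        ]]), 'cam_to_world': array([[-4.85481258e-01, -4.81979641e-01,  7.29385751e-01,
        -5.40584481e+02],
       [-8.74216997e-01,  2.74561144e-01, -4.00450771e-01,
         6.69533844e+02],
       [-7.25186699e-03, -8.32052765e-01, -5.54649084e-01,
         8.0166
[... 462 characters left out ...]
      [-6.39364195e-04, -2.17993230e-01, -9.75950072e-01,
         1.31850651e+03],
       [ 0.00000000e+00,  0.00000000e+00,  0.00000000e+00,
         1.00000000e+00]])}
wrist {'camera_matrix': array([[325.1922621 ,   0.        , 278.13540382],
       [  0.        , 325.1922621 , 210.79930911],
       [  0.        ,   0.        ,   1.        ]]), 'mount': array([[-3.44760802e-04, -9.61960978e-01, -2.73186673e-01,
         7.56596265e+01],
       [ 9.99999925e-01, -3.80507306e-04,  7.78676516e-05,
         3.53674800e-01],
       [-1.78855168e-04, -2.73186626e-01,  9.61961036e-01,
        -1.65875150e+02],
       [ 0.00000000e+00,  0.00000000e+00,  0.00000000e+00,
         1.00000000e+00]])}
```

View pics/a_top.png

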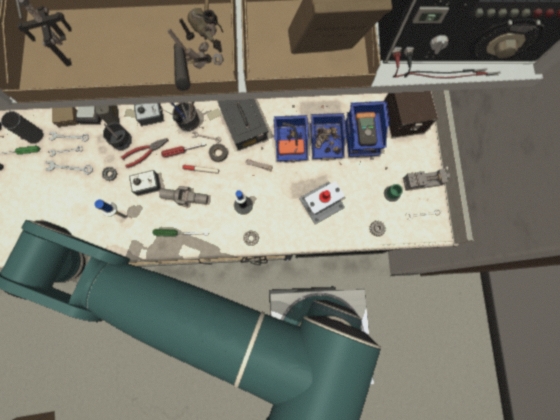

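View pics/a_scene.png

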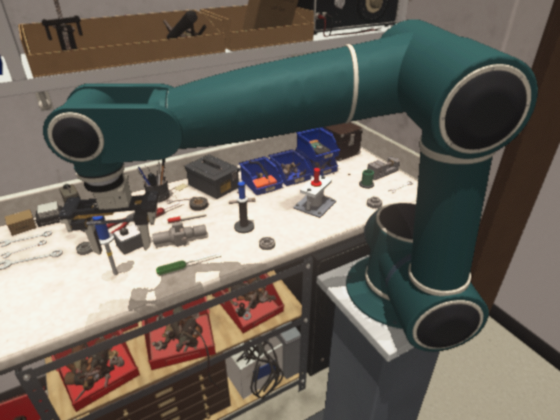

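The top view shows the red plug in the guide at (325,197), the cup at (393,191) and the probe in its holder at (241,198). A bigger probe is at (103,207), near the gripper. Next I measure these by colour in both views.

```bash
cat > h.py <<'E'
import cv2,numpy as np
from workcell import *
from scipy.spatial.transform import Rotation as R
def ray(n,uv,st=None):
    c=calibration(n);K=c["camera_matrix"];uv=np.atleast_2d(uv).astype(float)
    p=(uv-K[:2,2])/K[0,0]
    if n=="wrist":
        T=np.eye(4);T[:3,:3]=R.from_euler('xyz',st["eef_rot"],degrees=True).as_matrix();T[:3,3]=st["position"]
        T=T@c["mount"];r=np.linalg.norm(p,axis=1,keepdims=True)+1e-9
        d=np.hstack([p/r*np.sin(r),np.cos(r)])
    else: T=c["cam_to_world"];d=np.hstack([p,np.ones((len(p),1))])
    return T[:3,3],d@T[:3,:3].T
def atz(n,uv,z,st=None):
    o,d=ray(n,uv,st);return o+d*((z-o[2])/d[:,2])[:,None]
def proj(n,P,st):
    c=calibration(n);K=c["camera_matrix"];P=np.atleast_2d(P).astype(float)
    if n=="wrist":
        T=np.eye(4);T[:3,:3]=R.from_euler('xyz',st["eef_rot"],degrees=True).as_matrix();T[:3,3]=st["position"];T=T@c["mount"]
    else:T=c["cam_to_world"]
    q=(P-T[:3,3])@T[:3,:3]
    if n=="wrist":
        t=np.arctan2(np.hypot(q[:,0],q[:,1]),q[:,2]);h=np.hypot(q[:,0],q[:,1])+1e-9
        return q[:,:2]/h[:,None]*t[:,None]*K[0,0]+K[:2,2]
    return q[:,:2]/q[:,2:]*K[0,0]+K[:2,2]
def blobs(im,col,amin=15):
    h=cv2.cvtColor(im,cv2.COLOR_BGR2HSV);H,S,V=h[...,0].astype(int),h[...,1],h[...,2]
    m={'red':((H<8)|(H>172))&(S>150)&(V>80),'blue':(H>100)&(H<125)&(S>140)&(V>60),'green':(H>60)&(H<90)&(S>90)&(V>25)}[col]
    n,l,s,c=cv2.connectedComponentsWithStats(m.astype(np.uint8))
    return [(s[i].tolist(),c[i].round(1)) for i in range(1,n) if s[i][4]>=amin]
E
python3 - <<'E'
from h import *
t=cv2.imread("pics/a_top.png");s=cv2.imread("pics/a_scene.png")
for n,im,bx in(("top",t,dict(red=(310,180,345,215,121),blue=(228,180,256,215,143),green=(380,175,408,205,40))),("scene",s,dict(red=(300,160,335,195,121),blue=(228,175,256,215,143),green=(350,165,380,192,40)))):
    for c,(x0,y0,x1,y1,z) in bx.items():
        for st,ce in blobs(im[y0:y1,x0:x1],c,6):
            uv=ce+[x0,y0];print(n,c,st,uv,atz(n,uv,z).round(1))
a=cv2.resize(t[165:245,220:440],None,fx=3.6,fy=3.6,interpolation=cv2.INTER_CUBIC)
b=cv2.resize(s[150:260,220:420],None,fx=2.8,fy=2.8,interpolation=cv2.INTER_CUBIC)
o=np.zeros((600,800,3),np.uint8);o[:a.shape[0],:a.shape[1]]=a[:, :800];o[290:290+b.shape[0],:b.shape[1]]=b
cv2.imwrite("pics/b.png",o)
E
```

```text
top red [10, 11, 10, 11, 80] [324.6 196.1] [[447.9 -32.7 121. ]]
top blue [9, 11, 5, 7, 26] [239.  194.3] [[462.  241.1 143. ]]
top green [9, 11, 11, 10, 56] [394.  191.1] [[ 473.4 -285.1   40. ]]
scene red [12, 8, 9, 18, 92] [316.1 177.2] [[438.7 -26.3 121. ]]
scene blue [10, 6, 7, 5, 22] [241.3 183.3] [[492.7 224.7 143. ]]
```

View pics/b.png

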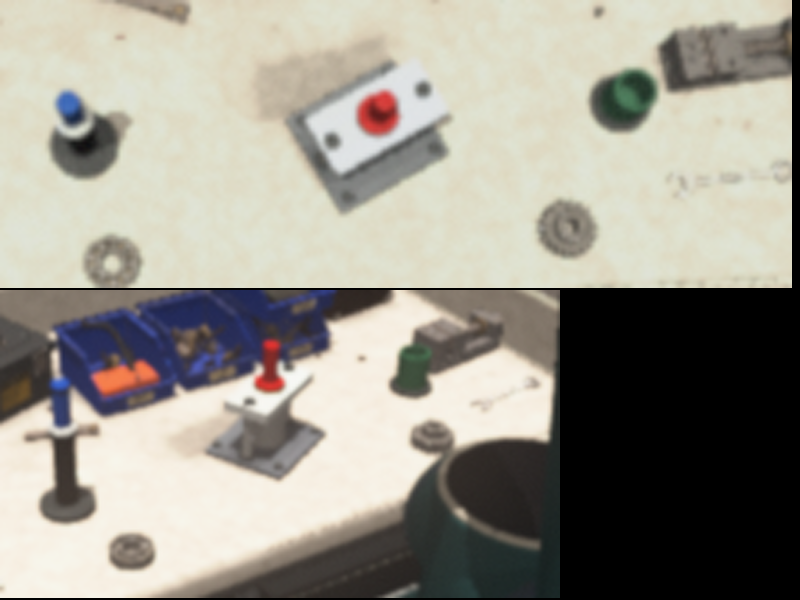

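The crop shows the flange at about (325.3,196.7), the cup rim at (396.1,190.0) and the probe top at (238.6,192.2). Now I compute positions and the bridge yaw, and start moving up and towards the guide.

```bash
python3 - <<'E'
from h import *
f=lambda *p:np.array(p)/3.6+[220,165]
print("flange",atz("top",f([379,114]),94)); print("cup",atz("top",f([634,90]),58))
print("probe",atz("top",f([67,98]),170),"foot",atz("top",f([84,143]),8))
c=atz("top",f([304,120],[418,60],[450,120],[337,180]),88);print(c.round(),c.mean(0))
d=c[1]-c[0];print("bridge yaw",np.degrees(np.arctan2(d[1],d[0]))+90)
g=lambda *p:np.array(p)/2.8+[220,150-290/2.8]
print("sc plug top",atz("scene",g([271,343]),146),"probe top",atz("scene",g([60,380]),170),"cup",atz("scene",g([415,352]),58))
E
```

```text
flange [[452.42869162 -38.63740295  94.        ]]
cup [[ 472.41555111 -286.78943679   58.        ]]
probe [[461.62759834 239.72882861 170.        ]] foot [[458.69970137 238.95231998   8.        ]]
[[ 452.   30.   88.]
 [ 504.  -80.   88.]
 [ 445. -104.   88.]
 [ 394.    4.   88.]] [448.56236124 -37.64849023  88.        ]
bridge yaw 25.368337500699752
sc plug top [[448.28257184 -34.02257476 146.        ]] probe top [[456.49077744 239.65874973 170.        ]] cup [[ 464.29558408 -281.52410972   58.        ]]
```

{"op": "carry_out", "data": {"plan": [0,0,0.05,0,100,0.01,-0.045,0,-0.1,100,0.012,-0.048,0,-0.14,100,0.012,-0.048,0,-0.14,100,0.012,-0.048,0,-0.14,100]}}

```text
clock: 0.65
position: [289.8, 439.3, 267.5]
eef_rot: [-179.8, -0.1, 128.4]
force: [1.0, -0.1, 0.7]
opening: 93.0
```

{"op": "carry_out", "data": {"plan": [0.015,-0.047,0,-0.1,100,0.015,-0.047,0,-0.1,100,0.015,-0.047,0,-0.1,100,0.015,-0.047,0,-0.1,100,0.015,-0.047,0,-0.1,100]}}

```text
clock: 1.15
position: [362.6, 200.1, 266.9]
eef_rot: [-179.9, -0.1, 98.6]
force: [-0.0, 0.3, 0.5]
opening: 92.8
```

{"op": "carry_out", "data": {"plan": [0.016,-0.047,0,-0.1,100,0.016,-0.047,0,-0.1,100,0.016,-0.047,0,0,100,0.016,-0.03,0,0,100,0.0,0.0,0,0,100]}}

```text
clock: 1.65
position: [425.7, 21.3, 267.0]
eef_rot: [179.9, -0.0, 86.1]
force: [0.5, 0.2, 0.1]
opening: 92.9
```

```bash
python3 - <<'E'
from h import *
st=observe();im=grab_frame("wrist");print(st["position"],st["eef_rot"],st["joint_positions"])
np.save("st1.npy",st,allow_pickle=True)
for P in([450,-37,146],[450,-37,96],[448,-38,90]):
    u=proj("wrist",P,st)[0];print(u);cv2.drawMarker(im,tuple(int(x) for x in u),(0,255,0),0,6)
cv2.imwrite("pics/w1.png",im)
E
```

```text
[425.74886482  21.29084766 267.04126939] [ 1.79949440e+02 -4.01988353e-02  8.60729356e+01] [-5.93028645e-01 -2.58080093e+01  1.06687895e+02  3.76609537e-02
  9.90673001e+01  3.34000583e+00]
[306.75605527 261.66350508]
[303.01461028 242.90575971]
[300.90577652 241.91294926]
```

View pics/w1.png

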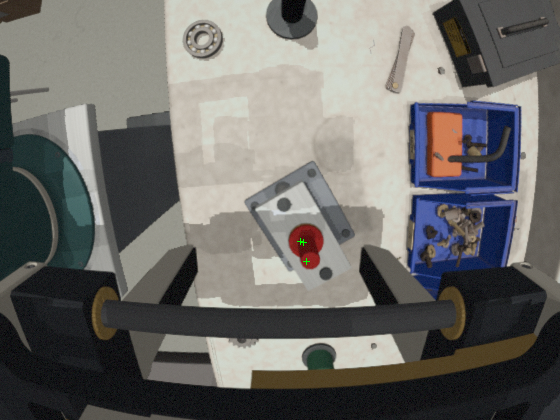

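The wrist view shows the red flange around (305,241) and the handle top at about (311,260), a few pixels off the prediction. The cup is at (320,357).

```bash
python3 - <<'E'
from h import *
st=np.load("st1.npy",allow_pickle=True).item();im=cv2.imread("pics/w1.png")
cr=im[215:280,280:335];big=cv2.resize(cr,None,fx=8,fy=8,interpolation=cv2.INTER_CUBIC)
print(atz("wrist",[[310.5,260.5]],146,st),atz("wrist",[[305,241]],95,st))
print(proj("wrist",[[469,-285,58]],st))
cv2.imwrite("pics/w1c.png",big)
E
```

```text
[[453.68673053 -36.0452291  146.        ]] [[452.3729621 -35.2791109  95.       ]]
[[318.57012767 377.28930477]]
```

View pics/w1c.png

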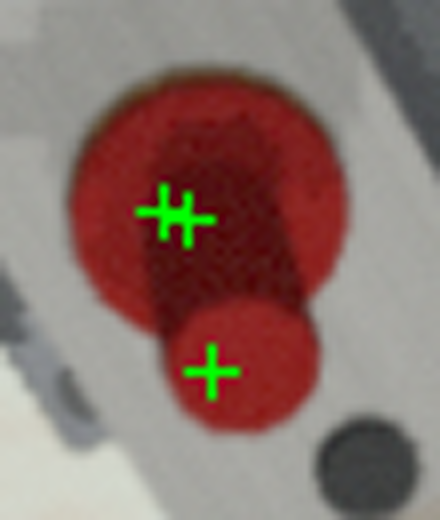

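Plug axis (453.5, -36). I move above it, then down to TCP z of about 106.

{"op": "carry_out", "data": {"plan": [0.018,-0.036,0,0,100,0.0095,-0.021,0,0,100,0,0,-0.04,0,100,0,0,-0.02,0,100,0,0,0,0,100]}}

```text
clock: 2.2
position: [453.0, -32.4, 206.1]
eef_rot: [179.9, -0.1, 86.4]
force: [1.0, -0.0, 0.3]
opening: 92.9
```

{"op": "carry_out", "data": {"plan": [0.0005,-0.0036,-0.04,0,100,0,0,-0.04,0,100,0,0,-0.02,0,100,0,0,0,0,60,0,0,0,0,40], "squeeze": 25}}

```text
clock: 2.7
position: [454.5, -31.8, 109.2]
eef_rot: [179.6, -0.2, 86.7]
force: [0.6, 1.0, 0.7]
opening: 81.6
```

{"op": "carry_out", "data": {"plan": [0,0,0,0,10,0,0,0,0,10,0,0,0,0,10,0,0,0,0,10,0,0,0,0,10]}}

```text
clock: 3.2
position: [456.6, -31.4, 115.0]
eef_rot: [179.2, -0.1, 86.7]
force: [-0.3, -0.1, -0.3]
opening: 41.8
```

The pose creeps during hold rows, so I correct it while closing.

{"op": "carry_out", "data": {"plan": [-0.003,-0.005,-0.007,0,35,0,-0.001,-0.001,0,20,0,0,0,0,10,0,0,0,0,10,0,0,0,0,10]}}

```text
clock: 3.7
position: [453.0, -38.1, 106.3]
eef_rot: [179.2, -0.1, 86.7]
force: [-0.3, 1.7, 0.6]
opening: 19.4
```

{"op": "carry_out", "data": {"plan": [0,0,0.01,0,10,0,0,0.03,0,10,0,0,0.03,0,10,0,0,0.03,0,10,0,0,0.01,0,10]}}

```text
clock: 4.2
position: [451.6, -37.8, 220.3]
eef_rot: [179.4, -0.1, 86.7]
force: [1.0, 0.4, -1.8]
opening: 19.8
```

```bash
python3 - <<'E'
from h import *
st=observe();im=grab_frame("wrist");print(st["position"],st["eef_rot"],st["opening"])
np.save("st2.npy",st,allow_pickle=True);cv2.imwrite("pics/w2.png",im)
print(proj("wrist",[[469,-285,58],[452,-36,90]],st))
E
```

```text
[451.6351053  -37.77054801 220.31158557] [ 1.79370402e+02 -1.47910114e-01  8.67196293e+01] 19.828838491992254
[[299.82864039 373.34711067]
 [276.54179649 201.22906148]]
```

View pics/w2.png

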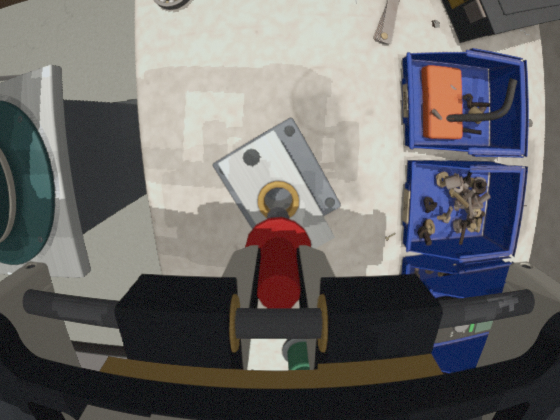

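The plug is held and the bush ring shows at about (278,201), as predicted. I move over to the cup.

{"op": "carry_out", "data": {"plan": [0.003,-0.048,0,0,10,0.004,-0.048,0,0,10,0.004,-0.048,0,0,10,0.004,-0.048,0,0,10,0.004,-0.048,0,0,10]}}

```text
clock: 4.75
position: [469.9, -280.4, 216.4]
eef_rot: [179.4, -0.3, 87.3]
force: [1.4, 0.2, -0.5]
opening: 19.6
```

```bash
python3 - <<'E'
from h import *
st=observe();im=grab_frame("wrist");print(st["position"],st["eef_rot"],st["opening"])
np.save("st3.npy",st,allow_pickle=True);cv2.imwrite("pics/w3.png",im)
p=proj("wrist",[[469,-285,58]],st)[0];print(p)
x,y=(p-[90,70]).astype(int);cr=im[y:y+140,x:x+180];print("crop origin",x,y)
cv2.imwrite("pics/w3c.png",cv2.resize(cr,None,fx=4,fy=4,interpolation=cv2.INTER_CUBIC))
E
```

```text
[ 469.94245719 -280.39528126  216.41622358] [179.35160291  -0.25996453  87.3143728 ] 19.57911196280062
[275.35467481 200.98483839]
crop origin 185 130
```

View pics/w3c.png

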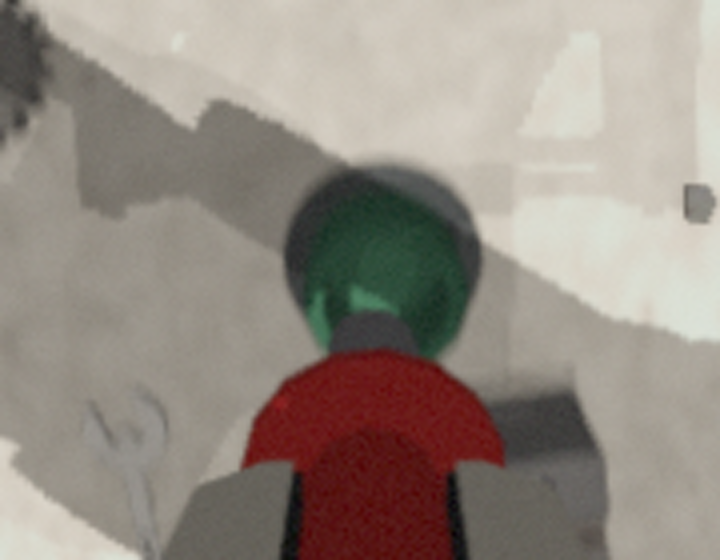

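The cup rim spans columns 304–472 in the crop. The foot centre is at about (383,262) in the crop, and the plug shaft tip at about (370,330).

```bash
python3 - <<'E'
from h import *
st=np.load("st3.npy",allow_pickle=True).item();o=np.array([185,130])
print("foot",atz("wrist",o+np.array([383,262])/4,8,st),"rim x",atz("wrist",o+np.array([388,280])/4,58,st))
z=216-81
print("shaft edge (front top of tip) ",atz("wrist",o+np.array([370,313])/4,z,st), "flange front", atz("wrist",o+np.array([372,348])/4,z+71,st))
st2=np.load("st2.npy",allow_pickle=True).item();im=cv2.imread("pics/w2.png")
print("bush",atz("wrist",[278,201],90,st2))
E
```

```text
foot [[ 475.26072389 -290.96206044    8.        ]] rim x [[ 475.87009877 -284.30110308   58.        ]]
shaft edge (front top of tip)  [[ 471.06814604 -272.02141005  135.        ]] flange front [[ 471.32244777 -257.972839    206.        ]]
bush [[453.38249397 -35.86453438  90.        ]]
```

{"op": "carry_out", "data": {"plan": [0.0045,-0.0075,-0.02,0,10,0,0,-0.02,0,10,0,0,-0.01,0,10,0,0,0,0,10]}}

```text
clock: 5.2
position: [472.5, -296.4, 157.9]
eef_rot: [179.8, -0.3, 86.9]
force: [0.4, -0.5, -0.5]
opening: 19.4
```

{"op": "carry_out", "data": {"plan": [0.002,0.006,0,0,10,0,0,0,0,10,0,0,0,0,10]}}

```text
clock: 5.5
position: [475.1, -289.0, 159.2]
eef_rot: [179.7, -0.3, 87.0]
force: [-0.3, 1.0, -0.6]
opening: 19.5
```

{"op": "carry_out", "data": {"plan": [0,0,-0.02,0,10,0,0,-0.015,0,10,0,0,-0.01,0,10,0,0,0,0,10]}}

```text
clock: 5.9
position: [476.2, -288.8, 115.2]
eef_rot: [179.5, -0.2, 87.0]
force: [-0.6, -0.5, -1.0]
opening: 19.6
```

```bash
python3 - <<'E'
from h import *
st=observe();im=grab_frame("wrist");print(st["position"],st["eef_rot"],st["force"])
cv2.imwrite("pics/w4c.png",cv2.resize(im[130:270,185:365],None,fx=4,fy=4,interpolation=cv2.INTER_CUBIC))
E
```

```text
[ 476.16189707 -288.78715281  115.23055549] [179.4754926   -0.18352448  87.03450242] [-0.57137307 -0.45221183 -1.00154716]
```

View pics/w4c.png

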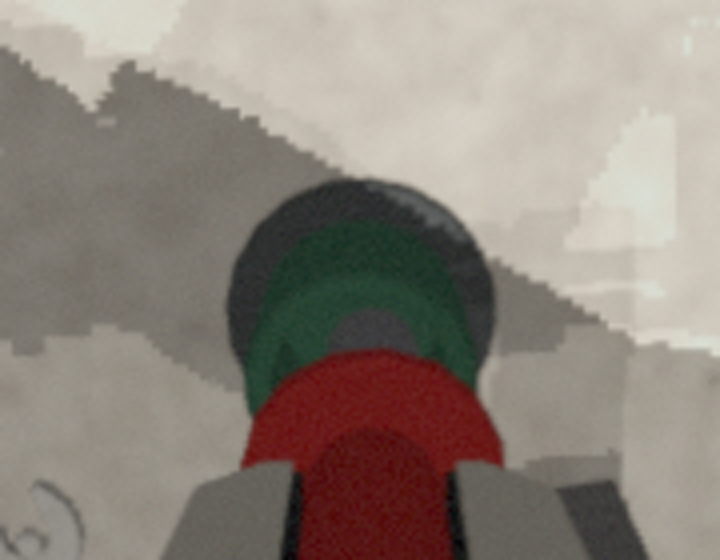

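The shaft is inside the cup with no contact: shaft column 372 against rim centre 362 in the crop, about 2 mm. I lower further.

{"op": "carry_out", "data": {"plan": [-0.001,0,-0.01,0,10,0,0,-0.008,0,10,0,0,-0.003,0,10,0,0,0,0,10]}}

```text
clock: 6.35
position: [475.7, -289.3, 94.7]
eef_rot: [179.4, -0.1, 87.0]
force: [-0.2, -0.1, -1.1]
opening: 19.8
```

{"op": "carry_out", "data": {"plan": [0,0,-0.003,0,10,0,0,-0.002,0,10,0,0,0,0,30,0,0,0,0,45,0,0,0,0,60]}}

```text
clock: 6.85
position: [476.7, -290.1, 91.8]
eef_rot: [179.2, -0.0, 87.0]
force: [0.0, 0.1, 0.4]
opening: 38.8
```

{"op": "carry_out", "data": {"plan": [0,0,0,0,100,0,0,0,0,100,0,0,0.02,0,100,0,0,0.04,0,100,0,0,0.045,0,100]}}

```text
clock: 7.35
position: [474.0, -288.3, 192.5]
eef_rot: [179.7, -0.3, 87.0]
force: [1.1, -0.3, 0.2]
opening: 78.9
```

Released. I head toward the guide, pausing to look at the bush and the plug.

{"op": "carry_out", "data": {"plan": [-0.002,0.03,0.035,0,100,-0.004,0.048,0.01,0,100,-0.004,0.048,0,0,100,-0.004,0.048,0,0,100,0,0,0,0,100]}}

```text
clock: 7.85
position: [459.6, -110.2, 246.5]
eef_rot: [179.2, -0.2, 86.8]
force: [0.4, -0.2, 0.3]
opening: 93.1
```

```bash
python3 - <<'E'
from h import *
st=observe();im=grab_frame("wrist");sc=grab_frame("scene");print(st["position"],st["eef_rot"])
np.save("st5.npy",st,allow_pickle=True);cv2.imwrite("pics/w5.png",im);cv2.imwrite("pics/s5.png",sc)
p=proj("wrist",[[453,-36,90]],st)[0];q=proj("scene",[[475,-288,90]],None)[0];print(p,q)
o=np.zeros((400,800,3),np.uint8)
x,y=(p-33).astype(int);print(x,y);o[:,:400]=cv2.resize(im[y:y+66,x:x+66],(400,400),interpolation=cv2.INTER_CUBIC)
x,y=(q-33).astype(int);print(x,y);o[:,400:]=cv2.resize(sc[y:y+66,x:x+66],(400,400),interpolation=cv2.INTER_CUBIC)
cv2.imwrite("pics/c5.png",o)
E
```

```text
[ 459.61605036 -110.17688842  246.49042045] [ 1.79239951e+02 -1.78056535e-01  8.68300612e+01]
[264.72226869 123.90836148] [368.72660628 162.98874608]
231 90
335 129
```

View pics/c5.png

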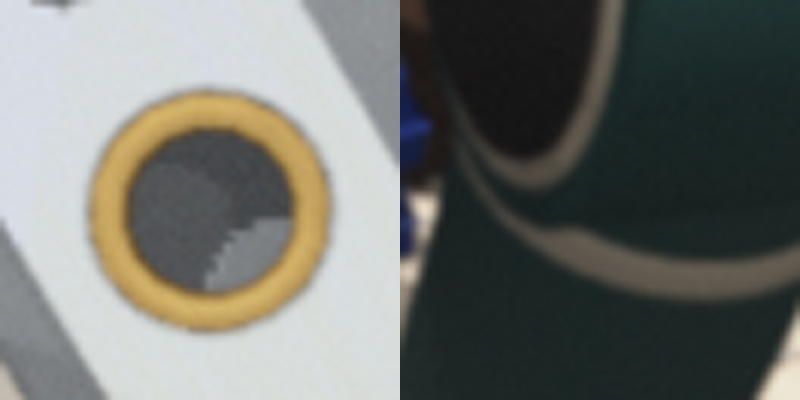

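The bush ring is centred at about (211,211) in the crop, and the arm blocks the scene view of the cup. I compute the bush centre, then move towards the probe.

```bash
python3 - <<'E'
from h import *
st=np.load("st5.npy",allow_pickle=True).item();im=cv2.imread("pics/w5.png")
h=cv2.cvtColor(im,cv2.COLOR_BGR2HSV);m=((h[...,0]>12)&(h[...,0]<32)&(h[...,1]>90)).astype(np.uint8);m[:, :240]=0;m[:,295:]=0;m[:95]=0;m[155:]=0
c,_=cv2.findContours(m,cv2.RETR_EXTERNAL,cv2.CHAIN_APPROX_NONE);c=max(c,key=cv2.contourArea)
P=atz("wrist",c[:,0,:],90,st)[:,:2];e=cv2.fitEllipse(P.astype(np.float32));print(e)
for s,ce in blobs(im,'red',30): print(s,ce,atz("wrist",ce,110,st))
print("probe",proj("wrist",[[459,240,170]],st))
E
```

```text
((453.4144287109375, -36.535152435302734), (37.435386657714844, 37.57551574707031), 79.55776977539062)
[286, 339, 24, 25, 391] [299.4 350. ] [[ 476.85122509 -291.96518269  110.        ]]
probe [[ 254.46325845 -152.88431446]]
```

{"op": "carry_out", "data": {"plan": [0,0.048,0.015,0,100,0,0.048,0.01,0,100,0,0.048,0,0,100,0,0.048,0,0,100,0,0,0,0,100]}}

```text
clock: 8.45
position: [460.7, 77.3, 270.0]
eef_rot: [179.4, -0.1, 86.1]
force: [0.7, -0.8, -1.0]
opening: 92.8
```

```bash
python3 - <<'E'
from h import *
st=observe();im=grab_frame("wrist");t=grab_frame("top");print(st["position"],st["eef_rot"])
np.save("st6.npy",st,allow_pickle=True);cv2.imwrite("pics/w6.png",im);cv2.imwrite("pics/t6.png",t)
p=proj("wrist",[[459,240,170]],st)[0];q=proj("top",[[475,-288,90]],None)[0];print(p,q)
for s,ce in blobs(im,'blue',30): print(s,ce,atz("wrist",ce,150,st))
for s,ce in blobs(t,'red',10): print("top",s,ce,atz("top",ce,110))
o=np.zeros((400,800,3),np.uint8)
x,y=np.maximum(p-40,0).astype(int);print(x,y);o[:,:400]=cv2.resize(im[y:y+80,x:x+80],(400,400),interpolation=cv2.INTER_CUBIC)
x,y=(q-33).astype(int);print(x,y);o[:,400:]=cv2.resize(t[y:y+66,x:x+66],(400,400),interpolation=cv2.INTER_CUBIC)
cv2.imwrite("pics/c6.png",o)
E
```

```text
[460.69962539  77.32627292 269.97757435] [ 1.79443083e+02 -7.78641553e-02  8.60790398e+01]
[260.68496943  19.4769707 ] [399.31121941 186.73710901]
[249, 10, 25, 23, 458] [260.7  20.9] [[458.51268456 245.15482692 150.        ]]
[252, 31, 21, 14, 171] [263.2  38. ] [[459.63430838 228.68538404 150.        ]]
[385, 145, 79, 43, 537] [418.1 154.1] [[596.93476284 118.28220038 150.        ]]
[386, 151, 108, 99, 3516] [449.3 211.5] [[635.17873559  59.26042682 150.        ]]
[450, 172, 12, 10, 67] [455.3 176.5] [[639.94540664  95.17394867 150.        ]]
[458, 244, 28, 27, 562] [471.2 256.9] [[671.13611052   4.3251425  150.        ]]
[381, 335, 11, 18, 97] [384.9 341.9] [[574.03931207 -93.34100179 150.        ]]
[391, 345, 9, 18, 75] [395.6 354.6] [[ 590.30414021 -116.77361006  150.        ]]
[378, 351, 12, 14, 68] [382.6 359.3] [[ 574.12381051 -121.17279109  150.        ]]
top [184, 166, 9, 3, 18] [188.  167.2] [[571.75518995 410.20399528 110.        ]]
top [393, 181, 14, 12, 113] [399.3 186.5] [[ 470.58867093 -281.14292615  110.        ]]
220 0
366 153
```

View pics/c6.png

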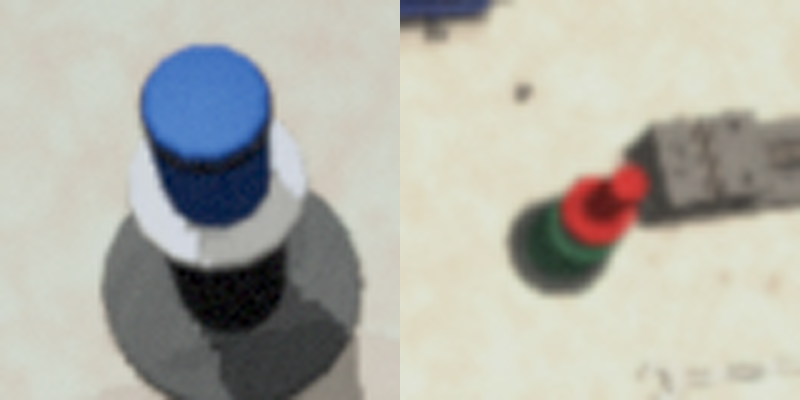

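The plug stands upright in the cup. The probe's handle top is at crop (206,102), which gives an axis of about (459,239). I approach it.

{"op": "carry_out", "data": {"plan": [0,0.047,0,0,100,0,0.047,0,0,100,0,0.04,0,0,100,0,0.02,0,0,100,0,0,0,0,100]}}

```text
clock: 9.05
position: [465.4, 222.2, 268.3]
eef_rot: [179.5, 0.2, 85.0]
force: [0.2, -0.5, -0.3]
opening: 93.1
```

{"op": "carry_out", "data": {"plan": [-0.006,0.016,0,0,100,0,0,-0.035,0,100,0,0,-0.035,0,100,0,0,0,0,100]}}

```text
clock: 9.45
position: [463.2, 230.4, 196.4]
eef_rot: [179.5, 0.3, 84.5]
force: [0.3, -0.9, 0.2]
opening: 92.7
```

```bash
python3 - <<'E'
from h import *
st=observe();im=grab_frame("wrist");print(st["position"],st["eef_rot"])
cv2.imwrite("pics/w7.png",im);c=proj("wrist",[[459,239,170]],st)[0];print(c)
for s,ce in blobs(im,'blue',100):
    if abs(ce[0]-c[0])<60: print(s,ce,"top-front z170",atz("wrist",[[s[0],s[1]+13],[s[0]+s[2],s[1]+13],[s[0]+s[2]/2,s[1]]],170,st).round(1))
E
```

```text
[463.24707674 230.41392807 196.37643575] [179.47600535   0.26800595  84.47297662]
[269.24834256 231.31222933]
[256, 196, 28, 18, 303] [270.  203.6] top-front z170 [[452.4 254.3 170. ]
 [469.5 252.5 170. ]
 [461.8 261.5 170. ]]
[253, 212, 33, 32, 832] [268.7 227.1] top-front z170 [[449.4 244.1 170. ]
 [469.8 242.1 170. ]
 [460.5 251.5 170. ]]
```

{"op": "carry_out", "data": {"plan": [-0.004,0.01,-0.01,0,100,0,0,-0.03,0,100,0,0,-0.025,0,100,0,0,0,0,60,0,0,0,0,50]}}

```text
clock: 10.0
position: [463.4, 240.2, 140.1]
eef_rot: [178.9, -0.1, 84.2]
force: [0.3, 0.3, -0.0]
opening: 80.8
```

{"op": "carry_out", "data": {"plan": [-0.003,0,-0.011,0,50,-0.001,0,0,0,40,0,0,0,0,35,0,0,0,0,30]}}

```text
clock: 10.4
position: [460.4, 240.9, 132.6]
eef_rot: [178.6, -0.2, 84.1]
force: [-0.8, 0.5, 0.8]
opening: 49.6
```

{"op": "carry_out", "data": {"plan": [-0.001,0,-0.005,0,30,0,0,-0.002,0,22,0,0,0,0,10,0,0,0,0,10,0,0,0,0,10], "squeeze": 30}}

```text
clock: 10.9
position: [459.5, 241.0, 125.8]
eef_rot: [178.6, -0.2, 84.1]
force: [-1.0, -0.1, 0.4]
opening: 21.5
```

{"op": "carry_out", "data": {"plan": [0,0,0,0,10,0,0,0.015,0,10,0,0,0.025,0,10,0,0,0.025,0,10,0,0,0.01,0,10]}}

```text
clock: 11.4
position: [458.5, 240.4, 204.1]
eef_rot: [178.7, -0.2, 84.1]
force: [-0.0, 0.3, -1.1]
opening: 21.7
```

{"op": "carry_out", "data": {"plan": [0,0,0.025,0,10,0,0,0.015,0,10,0,-0.03,0,0,10,0,-0.04,0,0,10,0,-0.04,0,0,10]}}

```text
clock: 11.9
position: [458.2, 131.0, 247.7]
eef_rot: [178.7, -0.2, 84.5]
force: [0.7, 0.2, -1.6]
opening: 21.0
```

{"op": "carry_out", "data": {"plan": [0,-0.04,0,0,10,0,-0.04,0,0,10,0,-0.03,0,0,10,0,-0.015,0,0,10,0,0,0,0,10]}}

```text
clock: 12.4
position: [456.5, -2.5, 247.1]
eef_rot: [178.7, -0.2, 84.3]
force: [-0.8, 0.5, -1.3]
opening: 21.6
```

{"op": "carry_out", "data": {"plan": [-0.003,-0.02,0,0,10,0,-0.012,0,0,10,0,0,0,0,10,0,0,0,0,10]}}

```text
clock: 12.8
position: [453.6, -34.0, 246.7]
eef_rot: [178.8, -0.2, 84.3]
force: [0.0, 0.4, -0.9]
opening: 21.0
```

```bash
python3 - <<'E'
from h import *
st=observe();im=grab_frame("wrist");sc=grab_frame("scene");print(st["position"],st["eef_rot"])
np.save("st8.npy",st,allow_pickle=True);cv2.imwrite("pics/w8.png",im);cv2.imwrite("pics/s8.png",sc)
p=proj("wrist",[[453.4,-36.5,90]],st)[0];q=proj("scene",[[453.4,-36.5,150]],None)[0];print(p,q)
o=np.zeros((400,800,3),np.uint8)
x,y=(p-[40,30]).astype(int);print(x,y);o[:,:400]=cv2.resize(im[y:y+80,x:x+80],(400,400),interpolation=cv2.INTER_CUBIC)
x,y=(q-40).astype(int);print(x,y);o[:,400:]=cv2.resize(sc[y:y+80,x:x+80],(400,400),interpolation=cv2.INTER_CUBIC)
cv2.imwrite("pics/c8.png",o)
E
```

```text
[453.56242286 -33.97324341 246.66986953] [178.75190078  -0.22938764  84.2662892 ]
[274.56682813 199.32585962] [316.60626388 167.07209988]
234 169
276 127
```

View pics/c8.png

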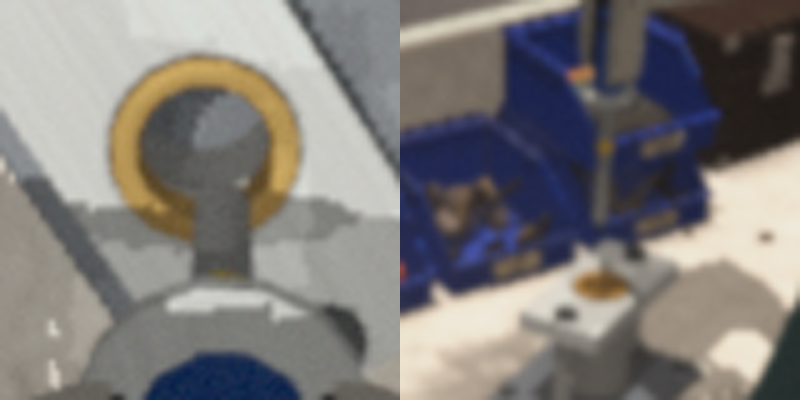

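The left crop shows the bush centre at (205,148), which matches the prediction. The rod tip is around (221,213), right of centre. In the scene crop the rod runs from (605,100) to (599,220), with the bush at (600,285).

```bash
python3 - <<'E'
from h import *
st=np.load("st8.npy",allow_pickle=True).item()
zt=st["position"][2]-110.8
W=lambda p:np.array(p)/5+[234,169]
print("tip centre",atz("wrist",W([221,213]),zt,st),"front edge",atz("wrist",W([221,185]),zt,st))
print("bush",atz("wrist",W([205,148]),90,st))
print("rod at collar front",atz("wrist",W([222,275]),zt+85,st), "band",)
# predicted vertical rod at tcp xy
x,y=453.6,-35
for X,Y in((453.6,-35),(453.6,-30),(459,-35)):
    pr=proj("wrist",[[X,Y,zt],[X,Y,zt+60],[X,Y,zt+95]],st);print((pr-[234,169])*5)
    ps=proj("scene",[[X,Y,zt],[X,Y,zt+60],[X,Y,zt+95]],None);print("  sc",(ps-[276,127])*5+[400,0])
print("scene bush",(proj("scene",[[453.4,-36.5,90]],None)-[276,127])*5+[400,0])
# measure rod edges
im=cv2.cvtColor(cv2.imread("pics/w8.png"),cv2.COLOR_BGR2GRAY)
for r in(209,212,216,220,223): print(r,im[r,264:294])
E
```

```text
tip centre [[456.05770121 -36.8813383  135.86986953]] front edge [[456.57162896 -31.78243921 135.86986953]]
bush [[453.91810793 -35.78869761  90.        ]]
rod at collar front [[455.88734602 -20.81492391 220.86986953]] band
[[206.09746684 204.23688971]
 [211.88124142 317.13633234]
 [216.82763053 412.9808699 ]]
  sc [[599.99048129 219.24400655]
 [604.38739327 139.29071699]
 [607.05434392  90.79498225]]
[[203.17932902 176.99155786]
 [208.25111125 283.76049326]
 [212.61523902 374.86499412]]
  sc [[593.81831684 221.02041965]
 [598.0686522  140.99185117]
 [600.64684615  92.44764149]]
[[236.49708182 201.10119118]
 [249.87979539 313.23265943]
 [261.20048322 408.44196454]]
  sc [[595.54482453 215.90873013]
 [599.81906505 136.10680186]
 [602.41131484  87.70837145]]
scene bush [[598.74777553 277.38830695]]
209 [132 134 109  89  84  83  86  85  86  93  95  94  95  95  97  92  91  85
  82  83  93 105 106 103 104 103 109 125 140 149]
212 [ 90  96  99  94  92  94  91  88  84  87  92  97  99  97  92  92  85  83
  81  85  97 105 104 113 123 131 140 144 146 145]
216 [125 125 121 116 108 106  97  94  90  92  96  97  93  94  95  93  88  84
  81  88 116 139 144 145 147 146 149 147 145 143]
220 [157 158 160 159 157 150 152 151 125  83  80  78  78  78  81  79  77  79
  80  83 133 172 177 176 175 175 177 176 176 175]
223 [158 156 157 159 159 161 158 146 111  86  84  86  88  91  92  88  85  83
  80  85 119 158 172 176 175 174 173 176 177 176]
```

The tip is about 2.3 mm towards +x of the bore, and the two cameras agree. Target TCP is (451.3, -34), with final z of about 141. I lower in stages.

{"op": "carry_out", "data": {"plan": [-0.0023,0,-0.01,0,10,0,0,-0.015,0,10,0,0,-0.005,0,10,0,0,0,0,10]}}

```text
clock: 13.3
position: [450.8, -32.2, 213.1]
eef_rot: [178.8, -0.2, 84.4]
force: [-0.1, 0.6, -1.3]
opening: 21.4
```

{"op": "carry_out", "data": {"plan": [0.0005,-0.002,0,0,10,0,0,0,0,10]}}

```text
clock: 13.5
position: [451.3, -34.2, 212.9]
eef_rot: [178.8, -0.2, 84.4]
force: [-0.2, 0.6, -2.1]
opening: 21.4
```

```bash
python3 - <<'E'
from h import *
st=observe();im=grab_frame("wrist");sc=grab_frame("scene");print(st["position"],st["eef_rot"])
np.save("st9.npy",st,allow_pickle=True);cv2.imwrite("pics/w9.png",im);cv2.imwrite("pics/s9.png",sc)
p=proj("wrist",[[453.4,-36.5,90]],st)[0]
x,y=(p-[40,45]).astype(int);print(x,y)
cr=cv2.convertScaleAbs(im[y:y+80,x:x+80],alpha=1.4)
q=proj("scene",[[453.4,-36.5,120]],None)[0];xs,ys=(q-28).astype(int);print(xs,ys)
cv2.imwrite("pics/c9.png",np.hstack([cv2.resize(cr,(480,480),interpolation=cv2.INTER_CUBIC),cv2.resize(sc[ys:ys+60,xs:xs+40],(320,480),interpolation=cv2.INTER_CUBIC)]))
zt=st["position"][2]-110.8
pr=proj("wrist",[[453.6,-36,zt],[453.6,-36,90],[456,-36,zt],[453.6,-33,zt]],st);print(((pr-[x,y])*6).round())
pr=proj("scene",[[453.6,-36,zt],[453.6,-36,90],[458,-36,zt],[453.6,-32,zt]],None);print(((pr-[xs,ys])*8).round())
E
```

```text
[451.29475888 -34.2107594  212.87452261] [178.83793231  -0.2414338   84.43812213]
237 162
288 146
[[246. 291.]
 [245. 270.]
 [262. 289.]
 [244. 271.]]
[[222. 268.]
 [221. 292.]
 [216. 263.]
 [214. 270.]]
```

View pics/c9.png

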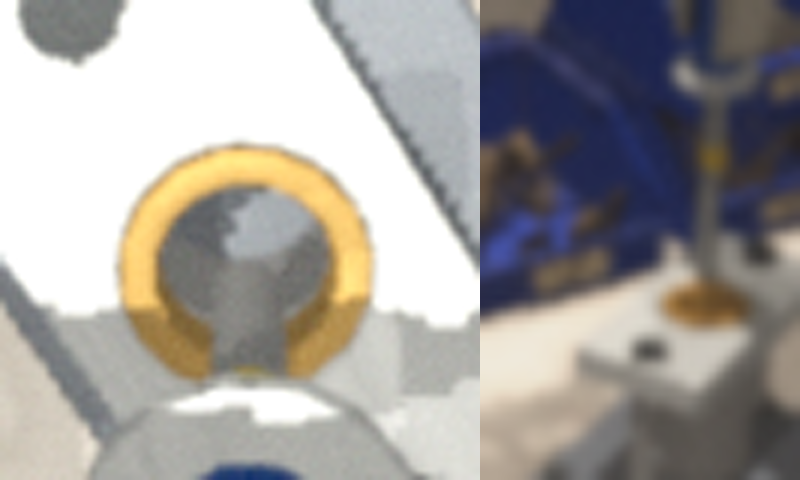

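The tip is centred over the bore to about 1 mm in both views (rod column 248 against bush 246.5 in the wrist view). I lower in small steps with corrections.

{"op": "carry_out", "data": {"plan": [0,-0.0005,-0.012,0,10,0,-0.0005,-0.012,0,10,0,0,0,0,10]}}

```text
clock: 13.9
position: [451.4, -35.3, 187.2]
eef_rot: [178.8, -0.2, 84.4]
force: [-0.3, -0.8, -1.7]
opening: 21.3
```

{"op": "carry_out", "data": {"plan": [0,0.0005,-0.012,0,10,0,0,-0.012,0,10,0,0,0,0,10]}}

```text
clock: 14.2
position: [451.1, -34.7, 160.4]
eef_rot: [178.8, -0.2, 84.4]
force: [0.7, 0.0, -1.2]
opening: 21.9
```

{"op": "carry_out", "data": {"plan": [0,0,-0.01,0,10,0,0,-0.007,0,10,0,0,0,0,10,0,0,0,0,10]}}

```text
clock: 14.6
position: [451.0, -34.7, 141.7]
eef_rot: [178.9, -0.2, 84.4]
force: [0.4, 0.5, -0.5]
opening: 21.9
```

```bash
python3 - <<'E'
from h import *
st=observe();im=grab_frame("wrist");sc=grab_frame("scene");t=grab_frame("top");print(st["position"],st["eef_rot"],st["force"],st["opening"])
cv2.imwrite("pics/w10.png",im);cv2.imwrite("pics/s10.png",sc)
a,b=cv2.imread("pics/w9.png"),cv2.imread("pics/w8.png")
def yb(i,n,lo):
    h=cv2.cvtColor(i,cv2.COLOR_BGR2HSV);return ((h[...,0]>18)&(h[...,0]<35)&(h[...,1]>90)&(h[...,2]>60))
# scene: yellow pixels near bush
x,y=proj("scene",[[453.4,-36.5,90]],None)[0];print("bush px",x,y)
for n,i in(("s9",cv2.imread("pics/s9.png")),("s10",sc)):
    m=yb(i,0,0);r,c=np.nonzero(m[int(y)-35:int(y)+10,int(x)-10:int(x)+12]);print(n,sorted(zip((r+int(y)-35).tolist(),(c+int(x)-10).tolist())))
# wrist: bush ring bounding, rod edges, collar
h=cv2.cvtColor(im,cv2.COLOR_BGR2HSV);m=((h[...,0]>12)&(h[...,0]<32)&(h[...,1]>90)).astype(np.uint8);m[:,:240]=0;m[:,315:]=0;m[:140]=0;m[260:]=0
n,l,s,c=cv2.connectedComponentsWithStats(m);print([(a.tolist(),b.round(1)) for a,b in zip(s[1:],c[1:]) if a[4]>8])
E
```

```text
[451.01538105 -34.70881029 141.70970309] [178.85916207  -0.24613857  84.42133358] [ 0.39345491  0.50207774 -0.52961434] 21.88833161224243
bush px 315.7495551056254 182.4776613904685
s9 [(164, 316), (164, 317), (165, 316), (165, 317), (165, 318), (166, 316), (166, 317), (166, 318), (167, 317)]
s10 [(182, 315), (183, 315), (183, 316), (183, 317), (184, 315), (184, 316), (184, 317), (185, 315), (185, 316)]
[([253, 205, 54, 34, 626], array([280.6, 218. ]))]
```

```bash
python3 - <<'E'
from h import *
print(proj("scene",[[453.6,-36,z] for z in(155,162.1,169,84,90.9,98)],None).round(1).tolist())
# rod/handle shift between wrist frames (gripper-fixed patch): slip check
a=cv2.imread("pics/w8.png",0)
for n in("w9","w10"):
    b=cv2.imread(f"pics/{n}.png",0);r=cv2.matchTemplate(b[225:275,245:315],a[232:268,255:305],cv2.TM_CCOEFF_NORMED);print(n,cv2.minMaxLoc(r)[1::2],"expect (10,7)")
st=observe();b=cv2.imread("pics/w10.png")
p=proj("wrist",[[453.4,-36.5,90]],st)[0];print("bush",p)
g=cv2.cvtColor(b,cv2.COLOR_BGR2HSV)
for r in(212,216,220,224,228): print(r,' '.join(f"{h}/{s}/{v}" for h,s,v in g[r,264:296:2]))
E
```

```text
[[316.5, 165.8], [316.6, 163.9], [316.7, 162.0], [315.5, 184.0], [315.6, 182.3], [315.7, 180.5]]
w9 (0.9610416293144226, (10, 7)) expect (10,7)
w10 (0.977363109588623, (10, 7)) expect (10,7)
bush [279.6530484  232.56949218]
212 20/129/192 20/130/200 20/132/195 20/136/188 20/134/184 20/136/178 19/136/175 20/133/175 20/136/174 20/136/176 19/137/177 20/133/180 20/132/180 20/133/180 20/132/181 20/134/183
216 20/132/188 20/136/178 20/125/163 18/87/114 26/25/83 20/15/99 24/13/98 30/11/93 38/12/84 30/3/78 0/0/73 105/14/73 20/38/81 18/101/121 19/137/168 20/135/176
220 19/131/150 17/42/84 75/7/78 90/11/72 90/3/73 60/9/85 15/6/87 30/9/81 23/12/82 15/7/77 90/7/73 102/17/74 10/9/81 15/13/80 45/12/82 18/83/95
224 30/9/81 30/9/82 45/6/81 23/12/82 30/8/91 25/14/108 23/38/113 23/59/112 23/60/111 26/40/96 45/16/94 23/12/88 36/16/82 30/9/83 0/3/79 30/16/80
228 40/7/117 38/8/133 15/7/156 25/8/184 30/3/164 30/7/187 30/8/204 30/6/203 30/5/203 38/5/203 25/8/203 30/6/198 24/7/176 36/10/134 30/9/112 20/9/89
```

All checks agree: no slip between frames, band at rim height to about 2 mm, rod centred, and no contact force. I hand in.

```bash
python3 - <<'E'
from h import *
t=grab_frame("top")
print([(c,atz("top",c,110).round(1)) for s,c in blobs(t,'red',30) if 385<c[0]<415])
s=observe();print(s["position"],np.abs(s["qvel"]).max(),s["force"],s["opening"]);print(hand_in())
E
```

```text
[(array([399.3, 186.5]), array([[ 470.6, -281.1,  110. ]]))]
[451.16992627 -34.70030739 142.06053285] 0.10326270873615545 [-0.45900172 -0.01294942 -0.24536547] 21.710665011652868
the job is handed in; nothing more can be done
None
```

I put the plug in the green cup and let go of it. I then took the smaller probe out of its holder and lowered its rod into the open bush, and handed in while still holding it there. `hand_in()` gives no verdict, so I don't know if it passed.

**Last checks**
- **Plug:** the top camera saw it upright in the cup, in the same place as just after I let go.
- **Probe height:** the band is level with the rim to about 2 mm. This comes from the arm position and the scene camera.
- **Probe position:** the rod was within about 1 mm of the bore axis, last checked fully just above the bush. At the end I rechecked x only, and it was still centred. Forward-back (y) rests on the arm's reading, which had moved about 0.5 mm.
- **Grip and contact:** the probe had not slipped between pictures, and the arm was nearly still. The force reading stayed under 1 N, about its noise level, so I saw no contact.

**Disagreements and gaps**
- **Scene camera:** it read both the band and the bush about 1.5 pixels low. I compared the two with each other instead of using absolute values.
- **Cup position:** the top and wrist cameras differed by up to 1 cm. I used the wrist view.
- **Bystanders:** I did not measure them again. The gripper stayed above them throughout.

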